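# Rearrange the paint containers on the display plinths

### The job

The three paint containers stand on the wrong display plinths: rearrange them so that their tops come level, the tall spray can on the lowest plinth, the tin on the middle one and the short jar on the highest, each upright in the middle of its plinth. Use the empty tile to park a container on the way, never the bare table, and set each one down gently. Leave the brush, the lid and the cup where they are.

Things in the scene. Friction and masses are not known exactly. Their poses are not given: they have to be found in the camera images.
- spray_centre (a point): Tall spray-paint can, bare aluminium with a paper band and a white cap, upright, 130 mm high. Straight round body 50 mm in diameter up to 108 mm above its foot, cap 47 mm in diameter above. About 0.3 kg. This point is its centre, 65 mm above its foot; z up along its axis. Grip it on the straight body, best about 32 mm above this point (33 mm below the top), so that the top clears the gripper's body.
- tin_centre (a point): Middle-sized steel paint tin with a flat lid (dark disc in its middle) and a paper band, upright, 100 mm high, round, 56 mm in diameter (57 at the lid's rim, the top 4 mm). About 0.4 kg. This point is its centre, 50 mm above its foot; z up. Best gripped about 22 mm above this point (28 mm below the top), so that the top clears the gripper's body.
- jar_centre (a point): Short white plastic sample jar with a black screw lid that bears a pale paper disc, upright, 70 mm high, round, 58 mm in diameter (59 at the lid, the top 15 mm). About 0.25 kg. This point is its centre, 35 mm above its foot; z up. Best gripped about 6 mm above this point (29 mm below the top).
- plinth_low_top (a point): Centre of the top face of the lowest display plinth: square block with tan wooden sides and a pink painted top, 116 x 116 mm, 30 mm high, does not move. z up, x and y along its sides.
- plinth_mid_top (a point): Centre of the top face of the middle plinth, of the same make: 104 x 104 mm, 60 mm high, does not move. z up, x and y along its sides.
- plinth_high_top (a point): Centre of the top face of the highest plinth, of the same make: 92 x 92 mm, 90 mm high, does not move. z up, x and y along its sides.
- tile_top (a point): Centre of the top face of the spare terracotta floor tile that lies flat on the table and is empty at the start: 110 x 110 mm, 10 mm thick, does not move. z up, x and y along its sides.
- brush_centre (a point): Bystander: flat wide paint brush lying on the table, about 165 mm long, 62 mm wide and 14 mm thick; this point is where the handle widens, next to the ferrule, 7 mm above the table, bristles towards its +x (they end 80 mm from this point, the handle's end is 83 mm the other way).
- lid_centre (a point): Bystander: black jar lid lying open side up on the table, 72 mm in diameter, 12 mm high; this point is its centre.
- cup_centre (a point): Bystander: empty blue plastic water cup, upright, 76 mm across the rim, 85 mm high; this point is its centre, half-way up.

How it is judged (in metres and radians):
On the way:
1. one of the containers has been parked, standing, on the spare tile (((horizontal distance between spray_centre and tile_top below 0.035 m and z of spray_centre in the frame of tile_top between 0.059 and 0.071 m and angle between spray_centre's own z axis and vertical below 0.1 rad and linear speed of spray below 0.02 m/s) or (horizontal distance between tin_centre and tile_top below 0.035 m and z of tin_centre in the frame of tile_top between 0.044 and 0.056 m and angle between tin_centre's own z axis and vertical below 0.1 rad and linear speed of tin below 0.02 m/s) or (horizontal distance between jar_centre and tile_top below 0.035 m and z of jar_centre in the frame of tile_top between 0.029 and 0.041 m and angle between jar_centre's own z axis and vertical below 0.1 rad and linear speed of jar below 0.02 m/s))), for 0.2 s.
At the end, for the whole second after the job is handed in: Spray can on the lowest plinth, tin on the middle one, jar on the highest, each upright (0.1 rad), within 15 mm of the plinth's middle, its foot on the top (6 mm), released and at rest; brush, lid and cup within 20 mm of where they were (horizontal distance between spray_centre and plinth_low_top below 0.015 m and z of spray_centre in the frame of plinth_low_top between 0.059 and 0.071 m and angle between each of spray_centre, tin_centre, jar_centre's own z axis and vertical below 0.1 rad and linear speed of each of spray, tin, jar below 0.02 m/s and horizontal distance between tin_centre and plinth_mid_top below 0.015 m and z of tin_centre in the frame of plinth_mid_top between 0.044 and 0.056 m and horizontal distance between jar_centre and plinth_high_top below 0.015 m and z of jar_centre in the frame of plinth_high_top between 0.029 and 0.041 m and distance of each of brush_centre, lid_centre, cup_centre from where it was at the start of the episode below 0.02 m); the robot touches nothing.
It fails at once if a container touches down on the bare table or is knocked over onto it (height (world z) of spray_centre below 0.07 m or height (world z) of tin_centre below 0.055 m or height (world z) of jar_centre below 0.04 m).
It fails at once if a container is tipped (more than 0.6 rad) (angle between any of spray_centre, tin_centre, jar_centre's own z axis and vertical above 0.6 rad).
It fails at once if a container is dropped or slammed onto a plinth or the tile (more than 80 N) (contact force between any of spray, tin, jar and plinth_low above 80 N or contact force between any of spray, tin, jar and plinth_mid above 80 N or contact force between any of spray, tin, jar and plinth_high above 80 N or contact force between any of spray, tin, jar and tile above 80 N).
It fails at once if the brush, the lid or the cup is moved by more than 20 mm (distance of any of brush_centre, lid_centre, cup_centre from where it was at the start of the episode above 0.02 m).
It also fails if it takes over 90 s, if anything falls off the work surface, if the arm or the gripper's body presses on something with over 40 N, if the wrist force passes 120 N, or if a joint passes its speed limit or range.

### The arm

A 6-joint arm with a two-finger parallel gripper is mounted at the origin on the work surface. World frame = base frame: x ahead of the robot, y to its left, z up, the work surface at z = 0. Lengths are in mm, angles in rad, forces in N, time in s.
With the tool pointing down it reaches from about 275 to 750 mm from the base axis. Payload 10.2 kg.
Tool frame: the origin (TCP) lies on the centre line of the jaws, within the pads' length; the fingertips stand 19 mm ahead of it and the grasp point (between the pads) is the TCP; z points along the fingers, y is the line along which they close (so a half turn about z gives the same grasp; the last joint's range is limited). The gripper opens to 85 mm and grips with 20 to 120 N. Pads are 22 mm wide; open, the fingers measure 114 mm over their backs; the gripper's body (76 mm by 85 mm) begins 54 mm behind the grasp point. The pads swing forward as they close: fully open they stand 13 mm farther back than shut.
Start: joints at [-0.223, 0.313, 1.498, -0, 1.331, -0.223], TCP at [525.006, -0.014, 250.294] pointing down, gripper open.
Joint ranges: [-2.94, 2.94], [-0.97, 2.17], [0.19, 2.56], [-1.23, 4.37], [0.02, 3.11], [-2.88, 2.88]. Speed limits (rad/s): [2.39, 2.39, 3.01, 3.14, 3.14, 3.14].

### API

Orientations are given as a rotation vector (axis times angle).
In Python, from station import arm, eyes, ticket gives the robot as it stands.
- The arm moves only by the tool drive_tool, never from a script. Its argument "increments" is a list of rows, each a list of 5 numbers: the closure, from 0 (fully open) to 1 (shut), then the shift along the tool's x, y, z in m, then the turn about the tool's z in degrees. A call has exactly 10 rows; each row is the pose to reach, as a shift and turn from the pose commanded when the call began, along the tool's axes at that moment; what a row does not reach only later rows make up. A row lasts 1/10 s, in which the tool goes at most 50 mm and 8.59 degrees, less where a joint would pass 70% of its speed; a pose out of reach is approached as far as the arm can. A call with a gripper value outside its range is refused whole. The fingers move at their own pace and stop on an object; the grip force is fixed at half the most. Time passes only in rows, so rows that repeat a pose let the fingers close, or fill a call up. It gives the time, the measured TCP pose, the force, the opening and the grip force at its end, in the units of the state.
- arm.state(): the state, without advancing time (a new reading comes with each control period).
- eyes.camera(name): name is "scene" or "side" or "wrist"; returns a dict with "image" (420x560x3 uint8, blue, green, red), "fov_y" (degrees; the focal length in pixels is half the picture's height over the tangent of half this angle, whatever the lens; pixels are square), "cx", "cy" (the principal point, pixels), "R" (3x3) and "t" (3): a world point X has camera coordinates R X + t. Camera axes: x right, y down, z forward; pixel columns grow to the right and rows downward; lengths in mm; the calibration is good to about 2 mm. The wrist camera is an equidistant fisheye: a pixel r from the principal point sees the ray r / f radians off the axis. A picture is of the moment at which its call begins. There is no depth.
- ticket.close_job(): hands the job in; it is judged then, once.
Trained networks look in a picture, given as the dict that the camera call returned (one of the last four; its "shot" number tells which), for a name from the list of things; names that differ only in an ending like _2 or _b are one class to them, and where a whole thing is asked for, a point or a joint stands for the part that bears it (a point fixed in the world has none). Each returns a list of dicts, best first, with "confidence" (0 to 1); they miss things now and then, are a little off and sometimes report something else, mostly with a low value. They report only what shows in the picture. A call takes as long as a camera call.
- eyes.recognise(picture, label): "bbox" ([left, top, right, bottom] in pixels, round what is visible of it).
- eyes.mark_of(picture, label): "xy" ([column, row] in pixels: a listed point, or the origin of a listed thing).
The state is a dict: "t": time; "joints": joint angles; "joint_velocities": joint speeds; "joint_torque": joint torques, N m; "position": TCP position; "eef_rot": TCP orientation; "ft_force": force on the tool from outside, world axes, zero at the start; "wrist_torque": the same for the moment, N m; "gripper_width": finger opening in mm; "gripper_force": force on a finger pad.
Only numpy, scipy, OpenCV 4.12 (cv2) and the standard library are available. Lean on these libraries where they do the work, as an engineer would, in place of code of your own. Each camera call takes 0.05 s, during which the arm holds its last target. There are 200 camera calls.

## Working session

There is one attempt and no reset: what is moved stays moved. The work goes in short steps, Python scripts to look and compute and a tool call to move; the robot and the scene stay as the last step left them, time stands still between calls to the robot, and variables do not carry over. Pictures are saved under pics/ and viewed, at most 14 in all, crops included, and the job is handed in when it is done.

Besides the shell and the picture viewer there is one more tool, called after "Request:" by a JSON object that holds its "name" and its "arguments", one argument or row to a line. drive_tool: Moves the arm, as the interface text tells. Its arguments: {"type":"object","properties":{"increments":{"type":"array","items":{"type":"array","items":{"type":"number"}}}},"required":["increments"]}

```bash
ls; mkdir -p pics
cat > h.py <<'E'
import numpy as np, cv2
from station import arm, eyes, ticket
from scipy.spatial.transform import Rotation as Ro
N=['spray_centre','tin_centre','jar_centre','plinth_low_top','plinth_mid_top','plinth_high_top','tile_top','brush_centre','lid_centre','cup_centre']
def ray(p,xy):
    f=p['image'].shape[0]/2/np.tan(np.radians(p['fov_y'])/2)
    d=np.array([(xy[0]-p['cx'])/f,(xy[1]-p['cy'])/f,1.0])
    if p.get('name')=='wrist':
        r=np.hypot(d[0],d[1]); d=np.array([d[0]/r*np.sin(r),d[1]/r*np.sin(r),np.cos(r)]) if r>1e-9 else np.array([0,0,1.])
    R=np.array(p['R']);t=np.array(p['t'])
    return -R.T@t, R.T@d
def at_z(p,xy,z):
    o,d=ray(p,xy); return o+d*(z-o[2])/d[2]
def shot(n):
    p=eyes.camera(n); p['name']=n; return p
def tri(rs):
    A=0;b=0
    for o,d in rs:
        d=d/np.linalg.norm(d);M=np.eye(3)-np.outer(d,d);A=A+M;b=b+M@o
    X=np.linalg.solve(A,b)
    return X,[float(np.linalg.norm(np.cross(X-o,d/np.linalg.norm(d)))) for o,d in rs]
E
python3 - <<'E'
from h import *
np.set_printoptions(precision=1,suppress=True)
P={n:shot(n) for n in ['scene','side','wrist']}
for n,p in P.items(): cv2.imwrite(f'pics/{n}0.png',p['image']); print(n,p['fov_y'],ray(p,(p['cx'],p['cy'])))
for l in N:
    rs=[]
    for n,p in P.items():
        m=eyes.mark_of(p,l)
        print(l,n,[(np.round(x['xy']),round(x['confidence'],2)) for x in m[:2]])
        if m and m[0]['confidence']>.4: rs.append(ray(p,m[0]['xy']))
    if len(rs)>1: print('   ',*tri(rs))
cv2.imwrite('pics/both.png',np.hstack([cv2.resize(P[n]['image'],(400,300)) for n in ['scene','side']]))
s=arm.state(); print(s['position'],s['eef_rot'],Ro.from_rotvec(s['eef_rot']).as_matrix(),s['t'])
E
```

```text
pics
scene 44.63518029511653 (array([934.7, 768.2, 778.3]), array([-0.4, -0.7, -0.6]))
side 48.21999730886729 (array([ 314.9, -706.1,  886. ]), array([ 0.2,  0.6, -0.7]))
wrist 65.70646984690485 (array([525.8,  74.3, 372.9]), array([-0. , -0.3, -1. ]))
spray_centre scene [(array([311., 216.]), 0.96)]
spray_centre side [(array([246., 178.]), 0.79)]
spray_centre wrist []
    [475.1  67.2 131.6] [0.8333692264995685, 0.833369226499754]
tin_centre scene [(array([313., 300.]), 0.85)]
tin_centre side []
tin_centre wrist [(array([327., 246.]), 0.45)]
    [534.3  23.4  -8.5] [118.02124592138489, 118.02124592138483]
jar_centre scene [(array([253., 158.]), 0.56)]
jar_centre side [(array([272., 331.]), 0.81)]
jar_centre wrist []
    [ 436.8 -290.4   66.5] [0.3560062925694153, 0.35600629256951466]
plinth_low_top scene [(array([253., 171.]), 0.81)]
plinth_low_top side [(array([270., 343.]), 0.59)]
plinth_low_top wrist []
    [ 433.8 -292.9   23.9] [0.027690871402745895, 0.027690871402765934]
plinth_mid_top scene [(array([307., 238.]), 0.73)]
plinth_mid_top side [(array([247., 200.]), 0.96), (array
[... 652 characters left out ...]
e [(array([295., 208.]), 0.96)]
brush_centre side [(array([233., 280.]), 0.61)]
brush_centre wrist [(array([184., 257.]), 0.72)]
    [ 400.3 -112.8    2.5] [4.1070488765485695, 3.214039512000846, 4.009538803632481]
lid_centre scene [(array([243., 286.]), 0.95)]
lid_centre side [(array([309., 199.]), 0.91)]
lid_centre wrist [(array([381., 106.]), 0.58)]
    [639.7  78.   10.1] [3.9973873017518375, 4.53430054266561, 4.347474431477912]
cup_centre scene [(array([175., 186.]), 0.8)]
cup_centre side [(array([371., 313.]), 0.81)]
cup_centre wrist []
    [ 649.3 -294.2   41.3] [2.831976263493839, 2.8319762634940138]
[525.   -0.  250.3] [2.2 2.2 0. ] [[ 0.  1.  0.]
 [ 1. -0. -0.]
 [-0.  0. -1.]] 1.65
```

View pics/scene0.png

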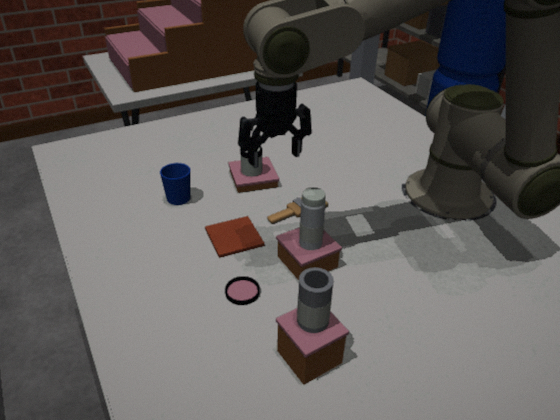

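View pics/side0.png

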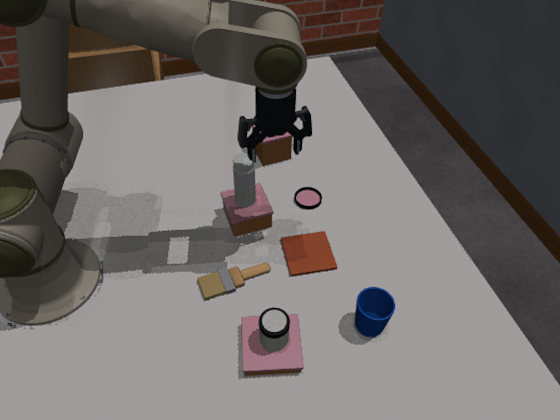

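Scene: jar on the low plinth (side 272,331), spray on the middle one (246,178), and tin on the high one (scene 313,300). The tile at (308,252) is empty. I'll park the jar first, so next I go above it.

Request:
{"name": "drive_tool", "arguments": {
  "increments": [
    [0,-0.02,-0.006,0,0],
    [0,-0.055,-0.017,0,0],
    [0,-0.095,-0.029,0,0],
    [0,-0.135,-0.041,0,0],
    [0,-0.175,-0.053,0.01,0],
    [0,-0.215,-0.065,0.02,0],
    [0,-0.25,-0.076,0.03,0],
    [0,-0.275,-0.084,0.04,0],
    [0,-0.29,-0.088,0.05,0],
    [0,-0.29,-0.088,0.05,0]
  ]
}}

```text
t: 2.65
position: [436.3, -290.8, 198.9]
eef_rot: [-2.222, -2.218, -0.0]
ft_force: [0.3, -0.5, 0.0]
gripper_width: 85.1
gripper_force: 0.0
```

```bash
cat >> h.py <<'E'
Z=dict(zip(N,[125,140,65,30,60,90,10,7,6,42.5]))
def survey(labels,cams=('scene','side','wrist'),save=None,Z=Z):
    np.set_printoptions(precision=1,suppress=True)
    for n in cams:
        p=shot(n)
        if save: cv2.imwrite(f'pics/{n}{save}.png',p['image'])
        for l in labels:
            for x in eyes.mark_of(p,l)[:2]:
                if x['confidence']>.25: print(l,n,np.round(x['xy']),round(x['confidence'],2),at_z(p,x['xy'],Z[l])[:2])
    s=arm.state(); print('TCP',s['position'],'F',s['ft_force'],'w',s['gripper_width'],'t',s['t'])
E
python3 -c "
from h import *
survey(N,save='1')"
```

```text
spray_centre scene [314. 220.] 0.6 [469.6  71.5]
tin_centre scene [313. 300.] 0.61 [594.3 274.3]
jar_centre scene [254. 161.] 0.58 [ 437.8 -279. ]
plinth_low_top scene [254. 171.] 0.83 [ 435.5 -283.1]
plinth_mid_top scene [309. 243.] 0.76 [473.5  67.4]
plinth_high_top scene [313. 324.] 0.93 [596.2 284.4]
tile_top scene [233. 233.] 0.87 [582.6 -93.3]
brush_centre scene [293. 212.] 0.74 [ 414.9 -103. ]
cup_centre scene [176. 184.] 0.81 [ 648.5 -299.5]
spray_centre side [248. 178.] 0.65 [482.   71.4]
tin_centre side [275. 117.] 0.77 [602.3 263.5]
jar_centre side [271. 328.] 0.6 [ 438.4 -284. ]
plinth_low_top side [269. 341.] 0.65 [ 432.4 -292.1]
plinth_high_top side [270. 126.] 0.67 [598.3 292.2]
tile_top side [307. 248.] 0.64 [583.8 -78.1]
brush_centre side [234. 277.] 0.79 [ 400.7 -109.4]
lid_centre side [306. 199.] 0.58 [633.3  77.3]
cup_centre side [372. 314.] 0.61 [ 647.4 -297. ]
spray_centre wrist [480. 199.] 0.57 [ 585.3 -271.2]
brush_centre wrist [243.   2.] 0.72 [ 403.7 -106. ]
cup_centre wrist [481. 202.] 0.87 [ 648.2 -297.1]
TCP [ 437.  -290.   200.3] F [ 0.8 -0.1  0.3] w 85.38744526245159 t 4.3
```

```bash
cat >> h.py <<'E'
def pink(p):
    h=cv2.cvtColor(p['image'],cv2.COLOR_BGR2HSV)
    return (((h[...,0]>160)|(h[...,0]<3))&(h[...,1]>50)&(h[...,1]<165)&(h[...,2]>70)).astype(np.uint8)
def topfit(ps,c,z,size,mask=pink):
    W=[]
    for p in ps:
        m=cv2.morphologyEx(mask(p),cv2.MORPH_OPEN,np.ones((2,2)))
        q=np.argwhere(m)[:,::-1]
        w=np.array([at_z(p,x,z)[:2] for x in q])
        w=w[np.linalg.norm(w-c,axis=1)<size*.8]; W.append(w)
        if len(w)>20: print('  ',p['name'],len(w),cv2.minAreaRect(w.astype(np.float32)))
    print('  union',cv2.minAreaRect(np.vstack(W).astype(np.float32)))
E
python3 - <<'E'
from h import *
ps=[shot('scene'),shot('side')]
for c,z,s in [((434,-290),30,116),((474,65),60,104),((597,286),90,92)]: print(c,s); topfit(ps,c,z,s)
print('tile')
def red(p):
    h=cv2.cvtColor(p['image'],cv2.COLOR_BGR2HSV); return (((h[...,0]<8)|(h[...,0]>175))&(h[...,1]>165)&(h[...,2]>70)).astype(np.uint8)
topfit(ps,(583,-85),10,110,red)
for l in ['tin_centre','spray_centre','jar_centre']:
    for p in ps:
        for b in eyes.recognise(p,l)[:1]: print(l,p['name'],np.round(b['bbox'],1),b['confidence'])
cv2.imwrite('pics/sidem.png',np.hstack([cv2.resize(ps[1]['image']*0+255*pink(ps[1])[...,None],(400,300)),cv2.resize(ps[0]['image']*0+255*pink(ps[0])[...,None],(400,300))]))
E
```

```text
(434, -290) 116
   scene 569 ((436.833740234375, -283.3719482421875), (116.06046295166016, 116.53437042236328), 77.5421371459961)
   side 2241 ((436.40850830078125, -296.6900634765625), (117.02130889892578, 114.56478881835938), 77.4775390625)
  union ((436.149658203125, -290.189453125), (129.52687072753906, 117.99628448486328), 77.74156188964844)
(474, 65) 104
   scene 972 ((474.3674621582031, 67.59434509277344), (104.5595474243164, 103.72311401367188), 2.876028060913086)
  union ((474.3674621582031, 67.59434509277344), (104.5595474243164, 103.72311401367188), 2.876028060913086)
(597, 286) 92
   scene 1358 ((600.4697265625, 287.6018981933594), (92.30998229980469, 91.73340606689453), 5.289807319641113)
   side 144 ((639.870849609375, 271.47552490234375), (78.78038024902344, 32.297218322753906), 73.4170150756836)
  union ((601.2044677734375, 279.66650390625), (92.30998229980469, 107.67208862304688), 5.289807319641113)
tile
   scene 849 ((584.684326171875, -81.33843231201172), (105.32794189453125, 105.92008972167969), 84.80661010742188)Traceback (most recent call last):
  File "<stdin>", line 7, in <module>
  File "h.py", line 41, in topfit
    w=w[np.linalg.norm(w-c,axis=1)<size*.8]; W.append(w)
                       ~^~
ValueError: operands could not be broadcast together with shapes (0,) (2,)
```

View pics/wrist1.png

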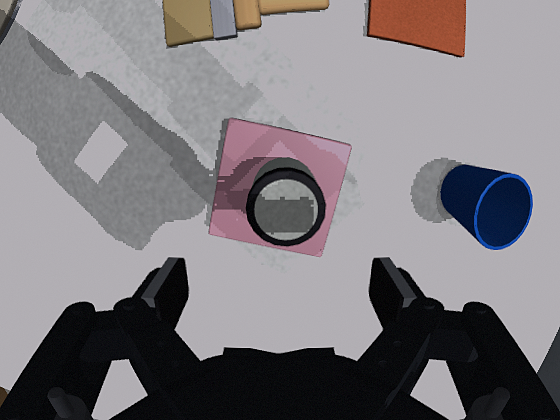

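Wrist view: the jar (lid centre 286,207) sits a little off-centre on the pink plinth. The tile shows at the upper right and the cup at the far right. The scene and side cameras differ by 13 mm, so I'll check both against the wrist camera.

```bash
sed -i 's/        w=np.array(\[at_z/        if len(q)==0: continue\n        w=np.array([at_z/' h.py
python3 - <<'E'
from h import *
p=shot('wrist'); 
topfit([p],(436,-290),30,116)
print(p['cx'],p['cy'],p['t'],p['R'])
g=cv2.cvtColor(p['image'],cv2.COLOR_BGR2GRAY)
# jar lid ellipse: dark ring within a window round (286,207)
m=np.zeros_like(g); m[160:252,240:332]=(g[160:252,240:332]<45)
c=max(cv2.findContours(m,cv2.RETR_EXTERNAL,cv2.CHAIN_APPROX_NONE)[0],key=cv2.contourArea)
e=cv2.fitEllipse(c); print(e,'jar lid at z=100',at_z(p,e[0],100))
print(arm.state()['position'])
s=shot('side'); h=cv2.cvtColor(s['image'],cv2.COLOR_BGR2HSV); print(h[252,308],h[245,300], s['cx'],s['cy'])
E
```

```text
wrist 8431 ((437.666748046875, -290.95196533203125), (114.92361450195312, 114.99848175048828), 77.55928802490234)
  union ((437.666748046875, -290.95196533203125), (114.92361450195312, 114.99848175048828), 77.55928802490234)
278.3610040684457 204.15453294428772 [-437.50451576 -299.88951541  248.076337  ] [[ 9.99998920e-01  1.43719848e-03 -3.06806059e-04]
 [ 1.46490190e-03 -9.58202227e-01  2.86088004e-01]
 [ 1.17182996e-04 -2.86088145e-01 -9.58203298e-01]]
((285.1046447753906, 206.31198120117188), (77.76657104492188, 78.28108215332031), 81.35635375976562) jar lid at z=100 [ 442.78837066 -284.0547846   100.        ]
[ 437.0085583  -290.00897973  200.29608695]
[114  24  54] [  8 171 148] 273.8095671582044 213.18659148542844
```

View pics/side1.png

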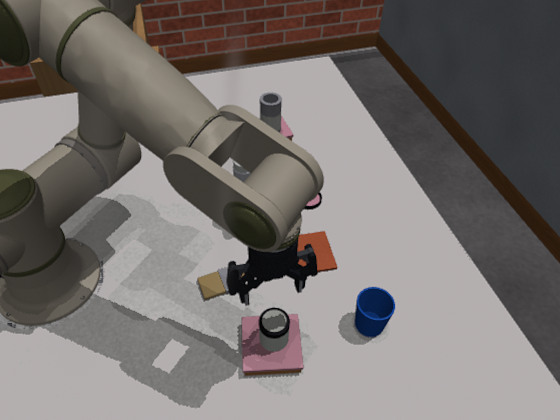

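Request:
{"name": "drive_tool", "arguments": {
  "increments": [
    [0,0.006,0.006,0.01,0],
    [0,0.006,0.006,0.025,0],
    [0,0.006,0.006,0.045,0],
    [0,0.006,0.006,0.065,0],
    [0,0.006,0.006,0.085,0],
    [0,0.006,0.006,0.105,0],
    [0,0.006,0.006,0.12,0],
    [0,0.006,0.006,0.129,0],
    [0.5,0.006,0.006,0.129,0],
    [1,0.006,0.006,0.129,0]
  ]
}}

```text
t: 5.5
position: [443.2, -284.0, 71.6]
eef_rot: [2.221, 2.221, -0.0]
ft_force: [-1.5, -0.0, 1.2]
gripper_width: 58.9
gripper_force: 0.5
```

Request:
{"name": "drive_tool", "arguments": {
  "increments": [
    [1,0,0,0,0],
    [1,0,0,0,0],
    [1,0,0,0,0],
    [1,0,0,0,0],
    [1,0,0,-0.005,0],
    [1,0,0,-0.015,0],
    [1,0,0,-0.03,0],
    [1,0,0,-0.045,0],
    [1,0,0,-0.055,0],
    [1,0,0,-0.06,0]
  ]
}}

```text
t: 6.5
position: [443.2, -284.2, 132.4]
eef_rot: [2.221, 2.221, -0.0]
ft_force: [0.1, 0.3, -2.6]
gripper_width: 57.8
gripper_force: 64.2
```

Request:
{"name": "drive_tool", "arguments": {
  "increments": [
    [1,0.015,0.01,0,0],
    [1,0.04,0.028,0,0],
    [1,0.07,0.049,0,0],
    [1,0.1,0.07,0,0],
    [1,0.13,0.091,0,0],
    [1,0.16,0.112,0,0],
    [1,0.185,0.13,0,0],
    [1,0.198,0.139,0.005,0],
    [1,0.2,0.141,0.02,0],
    [1,0.2,0.141,0.04,0]
  ]
}}

```text
t: 7.5
position: [583.8, -84.4, 90.2]
eef_rot: [2.221, 2.222, -0.0]
ft_force: [-0.4, 0.4, -2.5]
gripper_width: 57.5
gripper_force: 64.4
```

Request:
{"name": "drive_tool", "arguments": {
  "increments": [
    [1,0,0,0.012,0],
    [1,0,0,0.02,0],
    [1,0,0,0.026,0],
    [1,0,0,0.031,0],
    [1,0,0,0.034,0],
    [1,0,0,0.036,0],
    [1,0,0,0.037,0],
    [1,0,0,0.038,0],
    [1,0,0,0.038,0],
    [1,0,0,0.038,0]
  ]
}}

```text
t: 8.5
position: [584.1, -84.0, 53.4]
eef_rot: [2.221, 2.221, 0.0]
ft_force: [1.2, 0.0, -2.4]
gripper_width: 57.5
gripper_force: 64.4
```

Request:
{"name": "drive_tool", "arguments": {
  "increments": [
    [1,0,0,0.0005,0],
    [1,0,0,0.001,0],
    [1,0,0,0.0015,0],
    [1,0,0,0.002,0],
    [1,0,0,0.0022,0],
    [1,0,0,0.0022,0],
    [1,0,0,0.0022,0],
    [1,0,0,0.0022,0],
    [1,0,0,0.0022,0],
    [1,0,0,0.0022,0]
  ]
}}

```text
t: 9.5
position: [584.0, -84.0, 52.0]
eef_rot: [2.221, 2.221, 0.0]
ft_force: [-3.9, 1.5, 6.0]
gripper_width: 57.6
gripper_force: 64.8
```

Request:
{"name": "drive_tool", "arguments": {
  "increments": [
    [0.5,0,0,0,0],
    [0,0,0,0,0],
    [0,0,0,0,0],
    [0,0,0,0,0],
    [0,0,0,-0.01,0],
    [0,0,0,-0.035,0],
    [0,0,0,-0.065,0],
    [0,0,0,-0.1,0],
    [0,0,0,-0.135,0],
    [0,0,0,-0.16,0]
  ]
}}

```text
t: 10.5
position: [584.3, -84.1, 214.4]
eef_rot: [2.219, 2.219, 0.002]
ft_force: [-0.7, 0.5, 0.1]
gripper_width: 85.7
gripper_force: 0.0
```

Run:
```python
from h import *
ps=[shot(n) for n in ['scene','side','wrist']]
cv2.imwrite('pics/w2.png',ps[2]['image'])
for c,z,s in [((434,-290),30,116),((474,65),60,104),((597,286),90,92)]: print(c,s); topfit(ps,c,z,s)
print('tile')
def red(p):
    h=cv2.cvtColor(p['image'],cv2.COLOR_BGR2HSV); return (((h[...,0]<12)|(h[...,0]>175))&(h[...,1]>150)&(h[...,2]>50)).astype(np.uint8)
topfit(ps,(583,-85),10,110,red)
for p in ps:
  for l in ['tin_centre','spray_centre','jar_centre','tile_top']:
    for b in eyes.mark_of(p,l)[:1]: print(l,p['name'],np.round(b['xy'],1),round(b['confidence'],2),at_z(p,b['xy'],45 if l[0]=='j' else Z[l]))
print(arm.state()['position'],arm.state()['t'])
```

```text
(434, -290) 116
   scene 1009 ((437.649169921875, -283.4586181640625), (117.15834045410156, 115.55594635009766), 77.52008819580078)
   side 3186 ((436.6827087402344, -295.45550537109375), (115.67903137207031, 114.56478881835938), 77.4775390625)
   wrist 1135 ((440.6134948730469, -288.20880126953125), (118.48068237304688, 113.85484313964844), 78.1999282836914)
  union ((437.7895202636719, -289.185546875), (128.24891662597656, 118.38163757324219), 77.57567596435547)
(474, 65) 104
   scene 987 ((474.84918212890625, 66.77501678466797), (105.05376434326172, 105.74519348144531), 3.092318058013916)
   side 979 ((473.6598205566406, 53.35279846191406), (103.77230834960938, 107.43242645263672), 2.6945624351501465)
   wrist 6051 ((476.65985107421875, 52.23651885986328), (103.8730697631836, 84.88983154296875), 3.0271730422973633)
  union ((474.7713623046875, 59.77576446533203), (106.8485336303711, 119.61457061767578), 3.027172565460205)
(597, 286) 92
   scene 1366 ((600.2919921875, 287.53802490234375), (92.33690643310547, 91.35877227783203), 4.817074775695801)
   side 389 ((599.8536376953125, 27
[... 605 characters left out ...]
078, 110.01251220703125), 85.48681640625)
tin_centre scene [315.  302.6] 0.78 [594.79087224 281.60742125 140.        ]
spray_centre scene [314.1 218.4] 0.56 [466.74684632  68.84291166 125.        ]
jar_centre scene [232.5 223.3] 0.62 [586.32087335 -85.6516223   45.        ]
tile_top scene [234.5 232.6] 0.66 [579.70549843 -92.251712    10.        ]
tin_centre side [273.6 114.8] 0.91 [601.82540689 272.2135969  140.        ]
spray_centre side [245.2 179.3] 0.97 [475.14937904  69.81140353 125.        ]
jar_centre side [306.4 243.2] 0.95 [576.92030133 -89.60362604  45.        ]
tile_top side [311.7 250. ] 0.88 [593.31681477 -86.55348202  10.        ]
[583.99025531 -83.99787773 210.95683637] 11.25
```

View pics/w2.png

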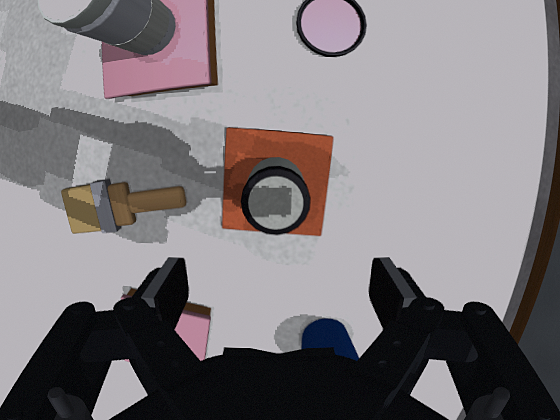

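Jar stands upright on the tile (lid 275,202). The scene and side errors are equal and opposite in y, so their mean agrees with the wrist camera. Next is the spray can.

Request:
{"name": "drive_tool", "arguments": {
  "increments": [
    [0,0,0,-0.02,0],
    [0,0.005,-0.004,-0.045,0],
    [0,0.025,-0.018,-0.055,0],
    [0,0.05,-0.036,-0.055,0],
    [0,0.075,-0.055,-0.055,0],
    [0,0.1,-0.073,-0.055,0],
    [0,0.125,-0.092,-0.055,0],
    [0,0.142,-0.104,-0.055,0],
    [0,0.148,-0.109,-0.055,0],
    [0,0.148,-0.109,-0.055,0]
  ]
}}

```text
t: 12.25
position: [474.9, 64.3, 266.4]
eef_rot: [2.22, 2.222, 0.0]
ft_force: [-0.0, 0.4, -0.6]
gripper_width: 85.8
gripper_force: 0.0
```

Run:
```python
from h import *
p=shot('wrist'); cv2.imwrite('pics/w3.png',p['image'])
topfit([p],(474,60),60,104); topfit([p],(600,280),90,92)
for l in ['spray_centre','tin_centre']:
  for b in eyes.mark_of(p,l)[:2]: print(l,np.round(b['xy'],1),b['confidence'],at_z(p,b['xy'],Z[l]))
  for b in eyes.recognise(p,l)[:2]: print(l,np.round(b['bbox'],1),b['confidence'])
print(arm.state()['position'],arm.state()['t'])
```

```text
wrist 4362 ((474.9276428222656, 62.77875518798828), (102.92764282226562, 102.81884002685547), 2.6986610889434814)
  union ((474.9276428222656, 62.77875518798828), (102.92764282226562, 102.81884002685547), 2.6986610889434814)
   wrist 791 ((604.0166015625, 245.4257049560547), (92.0905532836914, 22.24051284790039), 9.827666282653809)
  union ((604.0166015625, 245.4257049560547), (92.0905532836914, 22.24051284790039), 9.827666282653809)
spray_centre [239.2 151.8 310.4 246.7] 0.91
[475.46977627  63.27501387 265.89663001] 12.5
```

View pics/w3.png

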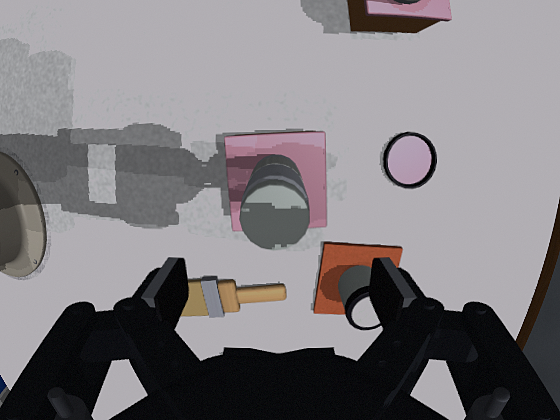

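Spray cap top disc is centred at about (275,213), with a radius of 35 px.

Run:
```python
from h import *
p=shot('wrist')
for xy in [(275,212.5),(240,212.5),(310,212.5),(275,247.5),(275,177.5)]: print(xy,at_z(p,xy,190))
s=arm.state();print(s['position'],s['t'])
```

```text
(275, 212.5) [474.22684325  72.51632183 190.        ]
(240, 212.5) [451.58170759  72.47650037 190.        ]
(310, 212.5) [496.81826927  72.51225406 190.        ]
(275, 247.5) [474.15151201  47.84967752 190.        ]
(275, 177.5) [474.28082187  95.5002876  190.        ]
[475.37656936  63.38569201 265.89564926] 12.55
```

Request:
{"name": "drive_tool", "arguments": {
  "increments": [
    [0,0.008,-0.001,0.005,0],
    [0,0.008,-0.001,0.02,0],
    [0,0.008,-0.001,0.04,0],
    [0,0.008,-0.001,0.06,0],
    [0,0.008,-0.001,0.08,0],
    [0,0.008,-0.001,0.097,0],
    [0,0.008,-0.001,0.107,0],
    [0,0.008,-0.001,0.109,0],
    [0.5,0.008,-0.001,0.109,0],
    [1,0.008,-0.001,0.109,0]
  ]
}}

```text
t: 13.55
position: [474.4, 72.0, 157.8]
eef_rot: [2.221, 2.221, 0.001]
ft_force: [-0.6, 1.2, 0.1]
gripper_width: 58.7
gripper_force: 0.0
```

Request:
{"name": "drive_tool", "arguments": {
  "increments": [
    [1,0,0,0,0],
    [1,0,0,0,0],
    [1,0,0,0,0],
    [1,0,0,0,0],
    [1,0,0,-0.003,0],
    [1,0,0,-0.01,0],
    [1,0,0,-0.022,0],
    [1,0,0,-0.035,0],
    [1,0,0,-0.045,0],
    [1,0,0,-0.05,0]
  ]
}}

```text
t: 14.55
position: [474.3, 72.0, 208.5]
eef_rot: [2.22, 2.22, 0.002]
ft_force: [0.8, 0.6, -3.1]
gripper_width: 48.0
gripper_force: 62.2
```

Request:
{"name": "drive_tool", "arguments": {
  "increments": [
    [1,-0.01,-0.001,0,0],
    [1,-0.03,-0.003,0,0],
    [1,-0.06,-0.006,0,0],
    [1,-0.095,-0.01,0,0],
    [1,-0.13,-0.013,0,0],
    [1,-0.165,-0.017,0,0],
    [1,-0.2,-0.02,0,0],
    [1,-0.235,-0.024,0,0],
    [1,-0.27,-0.028,0,0],
    [1,-0.3,-0.031,0,0]
  ]
}}

```text
t: 15.55
position: [441.9, -230.1, 206.6]
eef_rot: [-2.222, -2.22, 0.001]
ft_force: [0.5, 0.2, -2.7]
gripper_width: 48.4
gripper_force: 62.2
```

Request:
{"name": "drive_tool", "arguments": {
  "increments": [
    [1,-0.025,-0.003,0,0],
    [1,-0.045,-0.005,0,0],
    [1,-0.057,-0.006,0,0],
    [1,-0.061,-0.006,0.005,0],
    [1,-0.061,-0.006,0.017,0],
    [1,-0.061,-0.006,0.032,0],
    [1,-0.061,-0.006,0.047,0],
    [1,-0.061,-0.006,0.06,0],
    [1,-0.061,-0.006,0.068,0],
    [1,-0.061,-0.006,0.072,0]
  ]
}}

```text
t: 16.55
position: [436.9, -288.1, 134.0]
eef_rot: [-2.219, -2.221, -0.0]
ft_force: [-1.0, 0.5, -2.5]
gripper_width: 48.2
gripper_force: 62.2
```

Request:
{"name": "drive_tool", "arguments": {
  "increments": [
    [1,0,0,0.002,0],
    [1,0,0,0.0035,0],
    [1,0,0,0.005,0],
    [1,0,0,0.006,0],
    [1,0,0,0.007,0],
    [1,0,0,0.0078,0],
    [1,0,0,0.0083,0],
    [1,0,0,0.0083,0],
    [1,0,0,0.0083,0],
    [1,0,0,0.0083,0]
  ]
}}

```text
t: 17.55
position: [437.1, -289.5, 128.2]
eef_rot: [2.22, 2.22, -0.001]
ft_force: [-4.4, 1.5, 10.2]
gripper_width: 48.4
gripper_force: 63.5
```

Request:
{"name": "drive_tool", "arguments": {
  "increments": [
    [0.5,0,0,0,0],
    [0,0,0,0,0],
    [0,0,0,0,0],
    [0,0,0,0,0],
    [0,0,0,-0.008,0],
    [0,0,0,-0.025,0],
    [0,0,0,-0.05,0],
    [0,0,0,-0.08,0],
    [0,0,0,-0.115,0],
    [0,0,0,-0.14,0]
  ]
}}

```text
t: 18.55
position: [437.2, -289.1, 269.7]
eef_rot: [2.22, 2.22, -0.0]
ft_force: [-0.2, -0.3, 0.8]
gripper_width: 85.7
gripper_force: 0.0
```

Run:
```python
from h import *
p=shot('wrist'); cv2.imwrite('pics/w4.png',p['image'])
topfit([p],(437,-290),30,116)
s=arm.state();print(s['position'],s['t'],s['ft_force'])
for z in (160,):
  for xy in [(275,212),(278,212)]: print(at_z(p,xy,z))
```

```text
wrist 6075 ((437.8547058105469, -291.5628662109375), (115.45470428466797, 115.58009338378906), 77.69686889648438)
  union ((437.8547058105469, -291.5628662109375), (115.45470428466797, 115.58009338378906), 77.69686889648438)
[ 437.92435453 -289.87749643  273.23324404] 18.6 [-0.33484512  0.44029213  4.46892092]
[ 435.7934343  -290.71951437  160.        ]
[ 438.05090109 -290.71704392  160.        ]
```

View pics/w4.png

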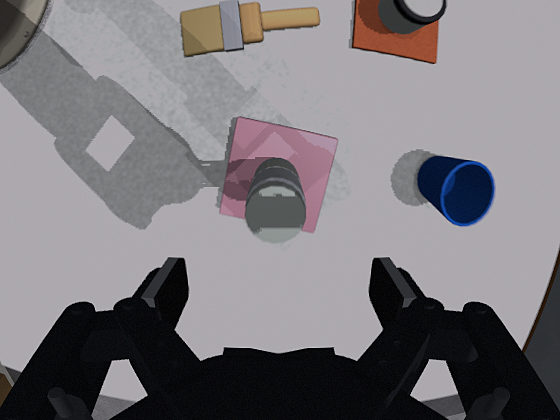

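Request:
{"name": "drive_tool", "arguments": {
  "increments": [
    [0,0.015,0.004,0,0],
    [0,0.045,0.013,0,0],
    [0,0.085,0.024,0,0],
    [0,0.13,0.037,0,0],
    [0,0.175,0.05,0,0],
    [0,0.22,0.063,0,0],
    [0,0.265,0.076,0,0],
    [0,0.31,0.088,0,0],
    [0,0.355,0.101,0,0],
    [0,0.39,0.111,0,0]
  ]
}}

```text
t: 19.6
position: [547.4, 104.5, 265.9]
eef_rot: [-2.218, -2.222, 0.002]
ft_force: [1.0, -1.2, -0.1]
gripper_width: 84.9
gripper_force: 0.0
```

Request:
{"name": "drive_tool", "arguments": {
  "increments": [
    [0,0.035,0.01,0,0],
    [0,0.07,0.02,0,0],
    [0,0.105,0.03,0,0],
    [0,0.135,0.038,0,0],
    [0,0.155,0.045,0,0],
    [0,0.168,0.05,0,0],
    [0,0.17,0.05,0,0],
    [0,0.17,0.05,0,0],
    [0,0.17,0.05,0,0],
    [0,0.17,0.05,0,0]
  ]
}}

```text
t: 20.6
position: [597.9, 270.4, 267.0]
eef_rot: [2.222, 2.221, -0.0]
ft_force: [-0.4, -0.2, -0.3]
gripper_width: 85.3
gripper_force: 0.0
```

Run:
```python
from h import *
p=shot('wrist'); cv2.imwrite('pics/w5.png',p['image'])
topfit([p],(600,281),90,92);topfit([p],(474,60),60,104)
for b in eyes.mark_of(p,'tin_centre')[:2]: print(np.round(b['xy'],1),b['confidence'],at_z(p,b['xy'],140))
for b in eyes.recognise(p,'tin_centre')[:2]: print(np.round(b['bbox'],1),b['confidence'])
s=arm.state();print(s['position'],s['t'],s['joints'])
for x in (240,310):
  for y in (180,250): print(x,y,at_z(p,(x,y),190))
```

```text
wrist 3570 ((601.3541259765625, 284.71258544921875), (91.1081771850586, 90.96742248535156), 4.677774429321289)
  union ((601.3541259765625, 284.71258544921875), (91.1081771850586, 90.96742248535156), 4.677774429321289)
   wrist 2129 ((496.1129150390625, 67.7874526977539), (65.54785919189453, 100.23797607421875), 4.168186187744141)
  union ((496.1129150390625, 67.7874526977539), (65.54785919189453, 100.23797607421875), 4.168186187744141)
[232.  151.8 318.5 248.7] 0.74
[597.99704998 270.55701495 266.97307475] 20.75 [2.46745906e-01 6.08226813e-01 1.01104517e+00 7.92052757e-06
 1.52218471e+00 2.47360053e-01]
240 180 [574.53913661 300.81338764 190.        ]
240 250 [572.8006786  252.43486922 190.        ]
310 180 [618.74766653 300.82204828 190.        ]
310 250 [620.23345232 252.52429255 190.        ]
```

View pics/w5.png

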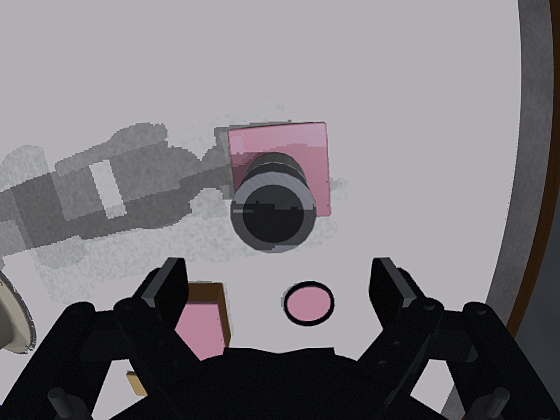

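Tin on the high plinth, lid centred at about (273.5,211), which gives (595.6,279.5).

Request:
{"name": "drive_tool", "arguments": {
  "increments": [
    [0,0.009,-0.0024,0.005,0],
    [0,0.009,-0.0024,0.02,0],
    [0,0.009,-0.0024,0.04,0],
    [0,0.009,-0.0024,0.06,0],
    [0,0.009,-0.0024,0.08,0],
    [0,0.009,-0.0024,0.095,0],
    [0,0.009,-0.0024,0.103,0],
    [0,0.009,-0.0024,0.105,0],
    [0.5,0.009,-0.0024,0.105,0],
    [1,0.009,-0.0024,0.105,0]
  ]
}}

```text
t: 21.75
position: [595.9, 280.2, 162.7]
eef_rot: [2.221, 2.221, 0.002]
ft_force: [-0.2, -0.1, 2.1]
gripper_width: 58.8
gripper_force: 1.7
```

Request:
{"name": "drive_tool", "arguments": {
  "increments": [
    [1,0,0,0,0],
    [1,0,0,0,0],
    [1,0,0,0,0],
    [1,0,0,0,0],
    [1,0,0,-0.003,0],
    [1,0,0,-0.01,0],
    [1,0,0,-0.02,0],
    [1,0,0,-0.03,0],
    [1,0,0,-0.037,0],
    [1,0,0,-0.04,0]
  ]
}}

```text
t: 22.75
position: [595.9, 280.1, 203.0]
eef_rot: [2.221, 2.221, 0.002]
ft_force: [-0.0, -0.3, -4.3]
gripper_width: 55.0
gripper_force: 63.8
```

Request:
{"name": "drive_tool", "arguments": {
  "increments": [
    [1,-0.01,-0.0055,0,0],
    [1,-0.032,-0.018,0,0],
    [1,-0.062,-0.034,0,0],
    [1,-0.094,-0.052,0,0],
    [1,-0.126,-0.07,0,0],
    [1,-0.158,-0.088,0,0],
    [1,-0.186,-0.103,0,0],
    [1,-0.207,-0.115,0,0],
    [1,-0.218,-0.121,0,0],
    [1,-0.218,-0.121,0.005,0]
  ]
}}

```text
t: 23.75
position: [474.7, 61.2, 197.4]
eef_rot: [2.222, 2.219, 0.002]
ft_force: [0.1, 0.3, -3.8]
gripper_width: 54.8
gripper_force: 64.3
```

Request:
{"name": "drive_tool", "arguments": {
  "increments": [
    [1,0,0,0.01,0],
    [1,0,0,0.022,0],
    [1,0,0,0.035,0],
    [1,0,0,0.046,0],
    [1,0,0,0.054,0],
    [1,0,0,0.059,0],
    [1,0,0,0.061,0],
    [1,0,0,0.0625,0],
    [1,0,0,0.063,0],
    [1,0,0,0.063,0]
  ]
}}

```text
t: 24.75
position: [474.7, 62.0, 134.0]
eef_rot: [2.221, 2.221, 0.001]
ft_force: [-0.2, -0.4, -3.5]
gripper_width: 55.1
gripper_force: 64.3
```

Request:
{"name": "drive_tool", "arguments": {
  "increments": [
    [1,0,0,0.0005,0],
    [1,0,0,0.001,0],
    [1,0,0,0.0015,0],
    [1,0,0,0.002,0],
    [1,0,0,0.0023,0],
    [1,0,0,0.0023,0],
    [1,0,0,0.0023,0],
    [1,0,0,0.0023,0],
    [1,0,0,0.0023,0],
    [1,0,0,0.0023,0]
  ]
}}

```text
t: 25.75
position: [474.7, 62.0, 132.9]
eef_rot: [2.221, 2.221, 0.001]
ft_force: [-6.7, 0.3, 12.9]
gripper_width: 54.8
gripper_force: 65.4
```

Request:
{"name": "drive_tool", "arguments": {
  "increments": [
    [0.5,0,0,0,0],
    [0,0,0,0,0],
    [0,0,0,0,0],
    [0,0,0,0,0],
    [0,0,0,-0.008,0],
    [0,0,0,-0.025,0],
    [0,0,0,-0.05,0],
    [0,0,0,-0.08,0],
    [0,0,0,-0.11,0],
    [0,0,0,-0.13,0]
  ]
}}

```text
t: 26.75
position: [474.9, 62.0, 264.2]
eef_rot: [2.22, 2.22, 0.003]
ft_force: [0.5, 0.9, -0.3]
gripper_width: 85.4
gripper_force: 0.0
```

Run:
```python
from h import *
ps=[shot(n) for n in ('scene','side','wrist')]; p=ps[2]; cv2.imwrite('pics/w6.png',p['image'])
topfit(ps,(600,281),90,92);topfit([p],(474,60),60,104)
for b in eyes.recognise(p,'tin_centre')[:2]: print(np.round(b['bbox'],1),b['confidence'])
s=arm.state();print(s['position'],s['t'])
for x in (240,310):
  for y in (180,250): print(x,y,at_z(p,(x,y),160))
```

```text
scene 2240 ((600.6063232421875, 287.5644836425781), (93.261474609375, 91.66253662109375), 5.494330406188965)
   side 613 ((599.3157348632812, 276.55206298828125), (91.55974578857422, 93.3294448852539), 5.543660640716553)
   wrist 418 ((603.5457153320312, 243.7874755859375), (91.87568664550781, 18.90010643005371), 9.76314926147461)
  union ((600.6356811523438, 281.54315185546875), (94.6411361694336, 103.40139770507812), 5.188656330108643)
   wrist 4343 ((474.50982666015625, 63.14336395263672), (102.73286437988281, 102.74323272705078), 2.7327775955200195)
  union ((474.50982666015625, 63.14336395263672), (102.73286437988281, 102.74323272705078), 2.7327775955200195)
[240.6 157.7 313.7 242.9] 0.78
[474.44973727  62.00177318 261.25729707] 26.95
240 180 [449.45655009  86.30159193 160.        ]
240 250 [447.525927    31.29708961 160.        ]
310 180 [499.73946137  86.29255268 160.        ]
310 250 [501.48303289  31.30428026 160.        ]
```

View pics/w6.png

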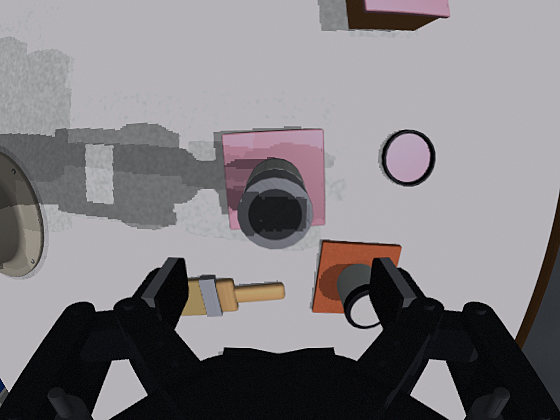

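Tin is centred on the middle plinth (lid 275,211). Back to the jar.

Request:
{"name": "drive_tool", "arguments": {
  "increments": [
    [0,-0.015,0.011,0,0],
    [0,-0.04,0.03,0,0],
    [0,-0.07,0.053,0,0],
    [0,-0.1,0.075,0,0],
    [0,-0.125,0.094,0,0],
    [0,-0.14,0.105,0.01,0],
    [0,-0.1455,0.1095,0.03,0],
    [0,-0.1455,0.1095,0.06,0],
    [0,-0.1455,0.1095,0.09,0],
    [0,-0.1455,0.1095,0.12,0]
  ]
}}

```text
t: 27.95
position: [583.8, -84.5, 138.9]
eef_rot: [-2.221, -2.22, 0.002]
ft_force: [1.0, 0.2, -0.7]
gripper_width: 85.2
gripper_force: 0.0
```

Request:
{"name": "drive_tool", "arguments": {
  "increments": [
    [0,0,0,0.02,0],
    [0,0,0,0.04,0],
    [0,0,0,0.06,0],
    [0,0,0,0.075,0],
    [0,0,0,0.085,0],
    [0,0,0,0.089,0],
    [0,0,0,0.089,0],
    [0.5,0,0,0.089,0],
    [1,0,0,0.089,0],
    [1,0,0,0.089,0]
  ]
}}

```text
t: 28.95
position: [584.5, -83.7, 53.5]
eef_rot: [2.22, 2.221, 0.001]
ft_force: [-1.1, -0.1, 5.0]
gripper_width: 57.6
gripper_force: 63.5
```

Request:
{"name": "drive_tool", "arguments": {
  "increments": [
    [1,0,0,0,0],
    [1,0,0,0,0],
    [1,0,0,0,0],
    [1,0,0,-0.003,0],
    [1,0,0,-0.012,0],
    [1,0,0,-0.03,0],
    [1,0,0,-0.055,0],
    [1,0,0,-0.085,0],
    [1,0,0,-0.11,0],
    [1,0,0,-0.13,0]
  ]
}}

```text
t: 29.95
position: [584.2, -83.5, 184.7]
eef_rot: [2.22, 2.221, 0.001]
ft_force: [0.2, -0.7, -1.4]
gripper_width: 57.5
gripper_force: 64.4
```

Request:
{"name": "drive_tool", "arguments": {
  "increments": [
    [1,0.01,0.002,0,0],
    [1,0.032,0.004,0,0],
    [1,0.065,0.006,0,0],
    [1,0.1,0.008,0,0],
    [1,0.135,0.009,0,0],
    [1,0.17,0.01,0,0],
    [1,0.205,0.011,0,0],
    [1,0.24,0.012,0,0],
    [1,0.275,0.013,0,0],
    [1,0.305,0.014,0,0]
  ]
}}

```text
t: 30.95
position: [597.1, 224.0, 181.1]
eef_rot: [-2.219, -2.221, 0.002]
ft_force: [0.8, -0.6, -2.5]
gripper_width: 57.2
gripper_force: 64.4
```

Request:
{"name": "drive_tool", "arguments": {
  "increments": [
    [1,0.028,0.001,0,0],
    [1,0.048,0.002,0,0],
    [1,0.058,0.002,0,0],
    [1,0.061,0.002,0.005,0],
    [1,0.061,0.002,0.017,0],
    [1,0.061,0.002,0.029,0],
    [1,0.061,0.002,0.037,0],
    [1,0.061,0.002,0.042,0],
    [1,0.061,0.002,0.045,0],
    [1,0.061,0.002,0.046,0]
  ]
}}

```text
t: 31.95
position: [600.2, 282.3, 136.3]
eef_rot: [-2.222, -2.221, 0.0]
ft_force: [-0.7, 0.6, -1.7]
gripper_width: 57.5
gripper_force: 64.4
```

Request:
{"name": "drive_tool", "arguments": {
  "increments": [
    [1,0,0,0.0005,0],
    [1,0,0,0.001,0],
    [1,0,0,0.0015,0],
    [1,0,0,0.002,0],
    [1,0,0,0.0025,0],
    [1,0,0,0.003,0],
    [1,0,0,0.003,0],
    [1,0,0,0.003,0],
    [1,0,0,0.003,0],
    [1,0,0,0.003,0]
  ]
}}

```text
t: 32.95
position: [600.1, 282.5, 133.6]
eef_rot: [2.221, 2.221, 0.0]
ft_force: [-0.2, 0.4, -0.2]
gripper_width: 57.3
gripper_force: 64.4
```

Barely touching, if at all; a little farther.

Request:
{"name": "drive_tool", "arguments": {
  "increments": [
    [1,0,0,0.0003,0],
    [1,0,0,0.0006,0],
    [1,0,0,0.0009,0],
    [1,0,0,0.0012,0],
    [1,0,0,0.0012,0],
    [1,0,0,0.0012,0],
    [1,0,0,0.0012,0],
    [1,0,0,0.0012,0],
    [1,0,0,0.0012,0],
    [1,0,0,0.0012,0]
  ]
}}

```text
t: 33.95
position: [600.1, 282.6, 133.5]
eef_rot: [2.221, 2.221, 0.001]
ft_force: [-4.4, -0.8, 8.5]
gripper_width: 57.7
gripper_force: 64.9
```

Request:
{"name": "drive_tool", "arguments": {
  "increments": [
    [0.5,0,0,0,0],
    [0,0,0,0,0],
    [0,0,0,0,0],
    [0,0,0,0,0],
    [0,0,0,-0.008,0],
    [0,0,0,-0.025,0],
    [0,0,0,-0.05,0],
    [0,0,0,-0.08,0],
    [0,0,0,-0.11,0],
    [0,0,0,-0.13,0]
  ]
}}

```text
t: 34.95
position: [600.4, 282.6, 265.4]
eef_rot: [2.22, 2.22, 0.005]
ft_force: [0.6, 0.2, -0.6]
gripper_width: 85.5
gripper_force: 0.0
```

Run:
```python
from h import *
ps=[shot(n) for n in ('scene','side','wrist')]; p=ps[2]
topfit([p],(600,281),90,92)
g=cv2.cvtColor(p['image'],cv2.COLOR_BGR2GRAY)
b=eyes.recognise(p,'jar_centre'); print([(np.round(x['bbox']),x['confidence']) for x in b[:2]])
s=arm.state();print(s['position'],s['t'],s['gripper_width'],s['ft_force'])
for x in (240,310):
  for y in (180,250): print(x,y,at_z(p,(x,y),160))
cv2.imwrite('pics/w7.png',np.hstack([cv2.resize(q['image'],(400,300)) for q in ps[::2]]))
```

```text
wrist 4037 ((601.2467041015625, 284.768310546875), (90.64291381835938, 90.97618865966797), 4.836836338043213)
  union ((601.2467041015625, 284.768310546875), (90.64291381835938, 90.97618865966797), 4.836836338043213)
[(array([238., 162., 315., 251.]), 0.69)]
[600.01715106 282.44520041 261.96464487] 35.15 85.15468643737317 [-0.95960564  0.07446819  0.13266899]
240 180 [574.67060877 306.97398369 160.        ]
240 250 [572.73976892 251.61823541 160.        ]
310 180 [625.3315     306.95756619 160.        ]
310 250 [627.07222523 251.61079815 160.        ]
```

View pics/w7.png

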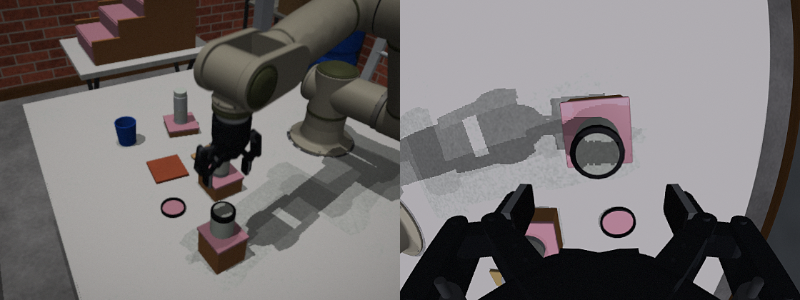

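All three containers stand upright on the right plinths. The jar measures about (600.5,281) against a plinth centre of about (600.5,283), and the gripper is well clear.

```bash
python3 -c "
from station import ticket; print(ticket.close_job())"
```

```text
the job is handed in; nothing more can be done
None
```

I handed the job in at about 35 s: the spray can is on the low plinth, the tin on the middle and the jar on the high (parked on the tile on the way). By the wrist camera, each is upright and within about 4 mm of its plinth's centre; the brush, lid and cup were not touched, and the hand-in returned no verdict.

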